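# Clamp a pipe union in the ratchet vice

## Task

The pipe union lies loose in the small bench vice, whose ratchet is still set to open. Flip the little reversing lever on the ratchet head right over to its other side, then swing the handle back and forth by its upright grip until the spring pad has pushed the union against the stop block and holds it firmly - stop when the handle takes about half as much effort again as it did while the jaw was still running free, and do not overtighten - and let go. Move the jaw only with the ratchet handle, leave the union lying in the vice, and do not disturb the things lying around.

Things in the scene. Friction and masses are not known exactly. Their poses are not given: they have to be found in the camera images.
- spindle_axis (a point): Point on the vertical axis of the vice's ratchet spindle, 65 mm above the bench. Handle and reversing lever turn about this axis. The vice is a grey base 90 x 270 mm, fixed to the bench, with an open pin-tooth ratchet wheel on a square housing. The point has the vice's axes: +y runs along the bed from spindle to stop block (the way the jaw closes), +z is up.
- grip_mid (a point): Middle of the black upright round grip at the end of the ratchet handle: 18 mm thick, 68 to 114 mm above the bench (point at 92), 120 mm from the spindle axis. Running the jaw closed free takes about 9 N at the grip while it moves (4 to 5 N remain in a pause), clicking back 1 to 2 N. With the union pinched both rise 1.9 N per 8 mm of swing: 3 to 4 N above free is a good clamp, 6 N too much.
- handle (a joint): Swing of the handle, rad, counter-clockwise from above positive; at 0 it points along the vice's -y, away from the jaws; stops at -0.6 and 0.6; stays where left. With the lever on the closing side, swinging + drives the jaw closed (15 mm per rad), swinging - clicks freely back; up to one tooth (0.35 rad) is lost at each reversal. The jaw stays put when the handle is released.
- lever_mid (a point): Middle of the upright thumb fin of the dark reversing lever on top of the ratchet head: fin 8 mm thick, 24 mm long (16 to 40 mm from the spindle axis), top 102 mm above the bench; point 30 mm from the axis, 90 mm above the bench. Below the fin a 9 mm wide bar (top at 80 mm), below that the head (top at 68 mm). The lever points away from the handle, towards the jaws.
- lever (a joint): Angle of the reversing lever relative to the handle, rad, counter-clockwise from above positive: -0.4 is the opening side (as it is found), +0.4 the closing side. It stays where it is left; turning it takes about 2 N at the fin.
- pad_face (a point): Middle of the front face of the spring pad on the sliding jaw, 58 mm wide and 26 mm high, that moves along the vice's +y when the jaw closes. The pad sits on springs (15 N per mm, 5.5 mm travel) before the jaw.
- union_mid (a point): Centre of the metal pipe union to be clamped, a hexagonal fitting 52 mm long and about 23 mm across, 20 mm high, lying loose on the bed of the vice (12 mm above the bench) between pad and stop block, its long axis across the bed.
- stop_face (a point): Middle of the face of the stop block (the fixed jaw, 72 mm wide, 25 mm thick, 36 mm high) that the union is pushed against; 23 mm above the bench. Bolted down, at a different place on the bed each time.
- hex_key: Black hex key lying on the bench near the vice, a bystander.
- vial_5: Small sample vial standing near the vice, 27 mm in diameter, 58 mm tall, a bystander.
- marker_2: Black marker pen lying near the vice, a bystander.
Not all that is in view belongs to the job. What is shaped like the part that bears union_mid but brown or red is not meant.

How it is judged:
By the outcome, as a careful person would: the job done as asked, in the order asked, and still so for the second after the job is handed in, with the robot touching nothing.
It also fails if it takes over 72 s, if anything falls off the work surface, if the arm or the gripper's body presses on something with over 40 N, if the wrist force passes 120 N, or if a joint passes its speed limit or range.

## Robot

A 7-joint arm with a two-finger parallel gripper is mounted at the origin on the work surface; the furniture and walls round the work are solid. World frame = base frame: x ahead of the robot, y to its left, z up, the work surface at z = 0. Lengths are in m, angles in rad, forces in N, time in s.
With the tool pointing down it reaches from about 0.425 to 0.875 m from the base axis. Payload 4.7 kg.
Tool frame: the origin (TCP) lies midway between the tips of the shut fingers; the grasp point (between the pads) lies 19 mm behind it; x points along the fingers, z is the direction in which the jaws open and shut, and the axes are right-handed (so a half turn about x gives the same grasp; the last joint's range is limited). The gripper opens to 87 mm and grips with 3 to 60 N. Pads are 19 mm wide; open, the fingers measure 117 mm over their backs; the gripper's body (75 mm by 190 mm) begins 51 mm behind the grasp point.
Start: joints at [1.189, 0.321, -0.07, 1.45, 0.023, 1.371, -0.057], TCP at [0.251, -0.6, 0.223] pointing down, gripper open.
Joint ranges: [-2.86, 2.86], [-0.3, 2.09], [-1.38, 1.24], [0.06, 2.45], [-1.56, 4.7], [0.09, 2.05], [-2.69, 2.69]. Speed limits (rad/s): [2.57, 2.57, 3.14, 3.14, 3.14, 3.14, 3.14].

## Interface

Orientations are given as a rotation vector (axis times angle).
In Python, from bench import ctrl gives the robot as it stands.
- The arm moves only by the shell command python3 -m pendant 'ROWS' [OPENING] [FORCE]. ROWS is JSON, a list of rows, each an object with "travel": the shift along the tool's x, y, z in m, a list of three; "twist": the turn about the tool's x in rad. In form: [{"travel": [x, y, z], "twist": twist}, ...]. A call has 1 to 10 rows; each row is the pose to reach, as a shift and turn from the pose measured when the call began, along the tool's axes at that moment; what a row does not reach only later rows make up. A row lasts 1/8 s, in which the tool goes at most 62.5 mm and 10.7 degrees, less where a joint would pass 70% of its speed; a pose out of reach is approached as far as the arm can. A call with a gripper value outside its range is refused whole. OPENING is the opening, from -1 (shut) to 1 (fully open), so that 0 is half open, set as the call begins (- or left out, the last holds). The fingers move at their own pace and stop on an object; FORCE is the grip in N (left out, the last holds). Time passes only in rows, so rows that repeat a pose let the fingers close. It gives the time, the measured TCP pose, the force and the opening at its end, in the units of the state.
- ctrl.get_state(): the state, without advancing time (a new reading comes with each control period).
- ctrl.get_image(name): name is "side" or "top"; returns the picture (480x640x3 uint8, red, green, blue); there is no depth.
- ctrl.camera_model(name): a dict with "K" (3x3 intrinsics, pixels), "rvec" (rotation vector, rad) and "tvec" (3), from world to camera coordinates, as OpenCV has them. Camera axes: x right, y down, z forward; pixel columns grow to the right and rows downward; lengths in m; the calibration is good to about 2 mm. A picture is of the moment at which its call begins. camera_model takes no time and is no camera call.
- ctrl.close_job(): hands the job in, once; it reports no verdict.
The state is a dict: "time": time; "joint_positions": joint angles; "qd": joint speeds; "joint_torque": joint torques, N m; "position": TCP position; "tool_rot": TCP orientation; "ft_force": force on the tool from outside, world axes, zero at the start; "torque": the same for the moment, N m; "grip_width": opening from 0.0 (shut) to 1.0 (fully open).
Only numpy, scipy, OpenCV 4.12 (cv2) and the standard library are available. Lean on these libraries where they do the work, as an engineer would, in place of code of your own. Each camera call takes 0.05 s, during which the arm holds its last target.

## Working session

There is one attempt and no reset: what is moved stays moved. The work goes in short steps, Python scripts to look and compute and a shell command to move; the robot and the scene stay as the last step left them, time stands still between calls to the robot, and variables do not carry over. Pictures are saved under pics/ and viewed, and the job is handed in when it is done.

```bash
ls; mkdir -p pics
python3 - <<'E'
from bench import ctrl
import cv2
s=ctrl.get_state()
print({k:(v if not hasattr(v,'round') else v) for k,v in s.items()})
for n in("side","top"):
    im=ctrl.get_image(n); cv2.imwrite(f"pics/{n}0.png",im[:,:,::-1]); m=ctrl.camera_model(n);print(n,m)
E
```

```text
pics
{'time': 0.0, 'joint_positions': array([ 1.18910502,  0.32182203, -0.070091  ,  1.45165208,  0.02258246,
        1.37082259, -0.05690759]), 'qd': array([ 0.00041422, -0.00026168,  0.00145667, -0.00039435,  0.00164743,
        0.00070892, -0.00066311]), 'joint_torque': array([ 3.55221414e-05, -4.91278875e+01, -4.03852919e-01, -3.12528098e+01,
       -6.38312730e-02,  4.37935092e-02,  1.87374853e-04]), 'position': array([ 0.25034941, -0.59925404,  0.22147371]), 'tool_rot': array([ 0.91392207,  1.37252506, -0.91228228]), 'ft_force': array([-0.21114496,  0.24821366,  0.36118309]), 'torque': array([ 0.02619437,  0.04365476, -0.03834738]), 'grip_width': 1.0006958541732442}
side {'K': array([[608.96656748,   0.        , 335.8234777 ],
       [  0.        , 608.96656748, 233.58116351],
       [  0.        ,   0.        ,   1.        ]]), 'rvec': array([ 1.95461209, -0.09794721,  0.03370789]), 'tvec': array([-0.50142538,  0.01988914,  1.16276275])}
top {'K': array([[552.62828151,   0.        , 321.38457068],
       [  0.        , 552.62828151, 230.69168723],
       [  0.        ,   0.        ,   1.        ]]), 'rvec': array([ 2.08900726, -2.14935689,  0.12506598]), 'tvec': array([-0.15609049,  0.4988414 ,  0.85819464])}
```

View pics/side0.png

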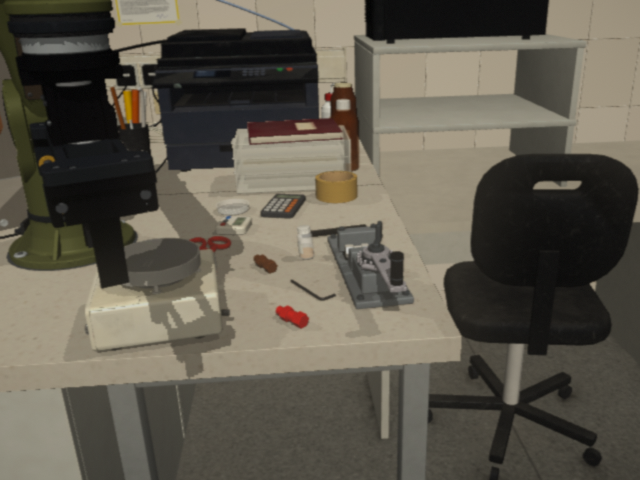

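View pics/top0.png

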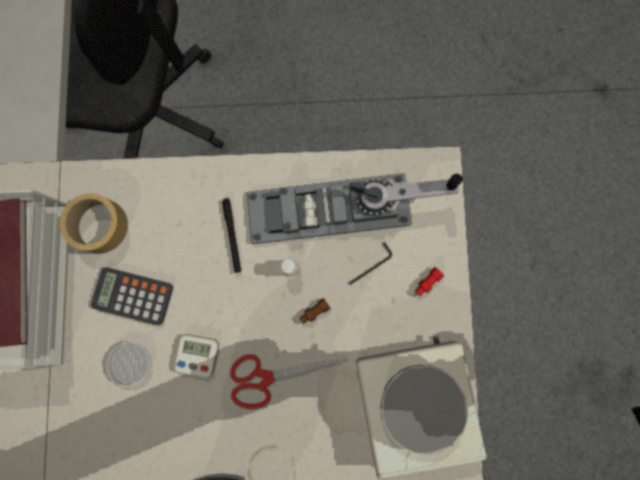

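The vice is at top-image (250–410, 180–240), with the grip at about (455,181). The vial is at (289,267), the hex key at (370,265) and the marker at (232,235). The red (430,281) and brown (315,310) fittings are decoys; the union in the vice is the metallic one at (310,210). I'll enlarge this to confirm.

```bash
cat > h.py <<'E'
import numpy as np,cv2
from bench import ctrl
def cam(n):
    m=ctrl.camera_model(n);R=cv2.Rodrigues(np.array(m['rvec']))[0];return np.array(m['K']),R,np.array(m['tvec']).ravel()
def ray(n,uv,z):
    K,R,t=cam(n);d=R.T@np.linalg.solve(K,[uv[0],uv[1],1.]);c=-R.T@t
    return c+d*(z-c[2])/d[2]
def proj(n,p):
    K,R,t=cam(n);q=K@(R@np.asarray(p,float)+t);return q[:2]/q[2]
def tri(uvs,uvt):
    A=[];b=[]
    for n,uv in(("side",uvs),("top",uvt)):
        K,R,t=cam(n);d=R.T@np.linalg.solve(K,[*uv,1.]);d/=np.linalg.norm(d);c=-R.T@t;M=np.eye(3)-np.outer(d,d);A.append(M);b.append(M@c)
    return np.linalg.lstsq(np.vstack(A),np.hstack(b),rcond=None)[0]
def crop(n,box,f,name,im=None):
    if im is None: im=ctrl.get_image(n)[:,:,::-1]
    x0,y0,x1,y1=box;c=cv2.resize(im[y0:y1,x0:x1],None,fx=f,fy=f,interpolation=cv2.INTER_CUBIC);cv2.imwrite("pics/"+name,c)
E
python3 - <<'E'
from h import *
crop("top",(235,160,475,260),3.3,"t1.png",cv2.imread("pics/top0.png"))
crop("side",(290,210,430,320),5,"s1.png",cv2.imread("pics/side0.png"))
for n in("side","top"):
    K,R,t=cam(n);print(n,-R.T@t)
for uv in[(248,242),(246,192),(411,225),(408,176),(455,181)]:print(uv,ray("top",uv,.012 if uv[0]!=455 else .114))
E
```

```text
side [ 0.41911639 -1.10914692  0.44494353]
top [ 0.35201933 -0.20502878  0.91855899]
(248, 242) [ 0.48292408 -0.04639831  0.012     ]
(246, 192) [ 0.56845364 -0.04332727  0.012     ]
(411, 225) [ 0.5028841  -0.31778668  0.012     ]
(408, 176) [ 0.58634858 -0.31699505  0.012     ]
(455, 181) [ 0.54984954 -0.37318031  0.114     ]
```

View pics/t1.png

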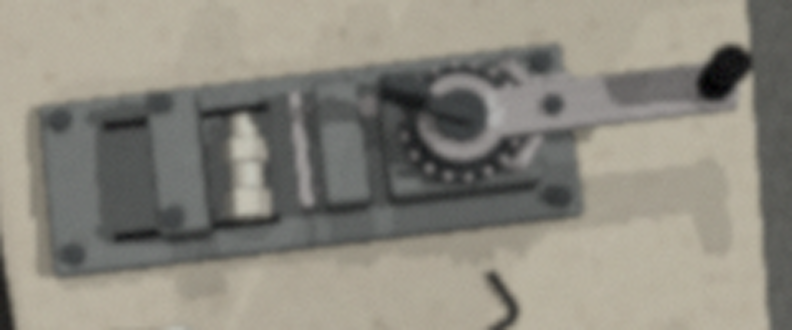

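View pics/s1.png

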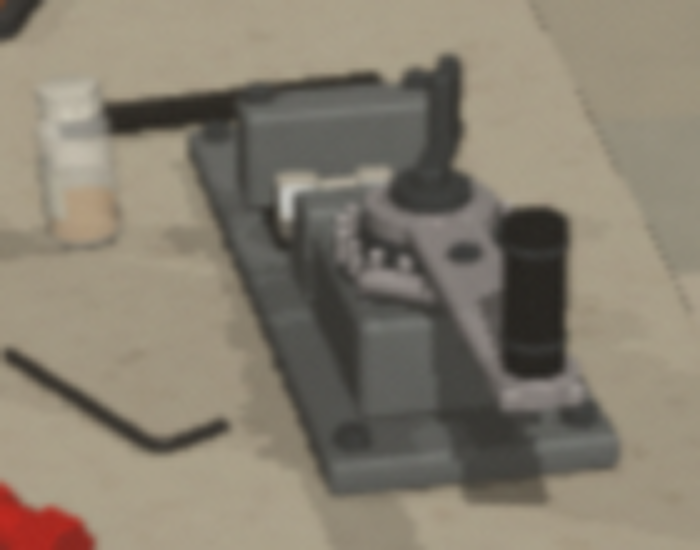

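Run:
```python
from h import *
T=lambda x,y:(235+x/3.3,160+y/3.3)
S=lambda x,y:(290+x/5,210+y/5)
c=[ray("top",T(*p),.012) for p in[(35,107),(55,275),(580,212),(560,45)]]
for p in c:print(p)
TL,BL,BR,TR=c
print(np.linalg.norm(TL-BL),np.linalg.norm(TL-TR),np.linalg.norm(BL-BR),np.mean(c,0))
ax=(TL+BL-TR-BR);print("yaw of +y from world y",np.arctan2(-ax[0],ax[1]))
# side corners
for p in [(333,490),(618,460)]: print("side corner",ray("side",S(*p),.010))
print("grip top",tri(S(535,216),T(734,60)),ray("top",T(734,60),.114),ray("side",S(535,216),.114))
print("grip bottom side",ray("side",S(533,370),.068))
print("spindle head ring centre top z=.068",ray("top",T(457,112),.068),ray("top",T(457,112),.08))
print("fin end top", ray("top",T(383,88),.102), "side",ray("side",S(447,60),.102))
print("union",ray("top",T(247,165),.025), "stopface", ray("top",T(210,165),.048),"pad",ray("top",T(294,150),.036))
```

```text
[ 0.56774178 -0.04265402  0.012     ]
[ 0.48049005 -0.05253702  0.012     ]
[ 0.50416676 -0.31745248  0.012     ]
[ 0.59062931 -0.3116871   0.012     ]
0.08780967573703666 0.27000489052457155 0.2659714051865039 [ 0.53575697 -0.18108266  0.012     ]
yaw of +y from world y 0.08698729539567121
side corner [ 0.50561433 -0.33315665  0.01      ]
side corner [ 0.59120503 -0.32574395  0.01      ]
grip top [ 0.55487379 -0.37718936  0.1135502 ] [ 0.55400622 -0.3770061   0.114     ] [ 0.55547332 -0.3778156   0.114     ]
grip bottom side [ 0.5557082  -0.37737473  0.068     ]
spindle head ring centre top z=.068 [ 0.54488397 -0.25479877  0.068     ] [ 0.54216297 -0.25409659  0.08      ]
fin end top [ 0.54961458 -0.21944823  0.102     ] side [ 0.55446229 -0.22967209  0.102     ]
union [ 0.53118391 -0.1516053   0.025     ] stopface [ 0.52718042 -0.13491156  0.048     ] pad [ 0.53574453 -0.17567897  0.036     ]
```

```bash
cat >> h.py <<'E'
def pose():
    s=ctrl.get_state();return np.array(s['position']),cv2.Rodrigues(np.array(s['tool_rot']))[0],s
def to(target):
    p,R,s=pose();return R.T@(np.array(target)-p)
sp=np.array([.5435,-.2565]);yaw=.087
def lev(a,r=.03): # world xy of lever at world-rel angle
    t=np.pi/2+yaw+a;return sp+r*np.array([np.cos(t),np.sin(t)])
def hnd(a,r=.12):
    t=-np.pi/2+yaw+a;return sp+r*np.array([np.cos(t),np.sin(t)])
def hang(p):
    d=np.array(p[:2])-sp;return np.arctan2(d[1],d[0])+np.pi/2-yaw,np.hypot(*d)
E
python3 - <<'E'
from h import *
p,R,s=pose();print(R.round(3))
print(lev(-.4),lev(.4),hnd(0))
# overlay check
im=cv2.imread("pics/top0.png");im2=cv2.imread("pics/side0.png")
for n,i in(("top",im),("side",im2)):
    i=cv2.resize(i,None,fx=4,fy=4,interpolation=cv2.INTER_CUBIC)
    def line(a,b,c):
        cv2.line(i,*[tuple(int(4*v+2) for v in proj(n,q)) for q in(a,b)],c,1)
    line([*lev(-.4,.016),.102],[*lev(-.4,.04),.102],(0,0,255))
    line([*lev(-.4,.04),.080],[*lev(-.4,.04),.102],(0,0,255))
    line([*hnd(0),.068],[*hnd(0),.114],(0,255,0))
    line([*sp,.068],[*hnd(0),.068],(0,255,255))
    u,v=proj(n,[*sp,.08]);u=int(4*u);v=int(4*v)
    cv2.imwrite(f"pics/ov_{n}.png",i[v-300:v+300,u-350:u+400])
E
```

```text
[[-0.001  0.923  0.386]
 [ 0.002  0.386 -0.923]
 [-1.    -0.    -0.002]]
[ 0.55273743 -0.22795758] [ 0.5294607  -0.22998778] [ 0.55392683 -0.37604615]
```

View pics/ov_top.png

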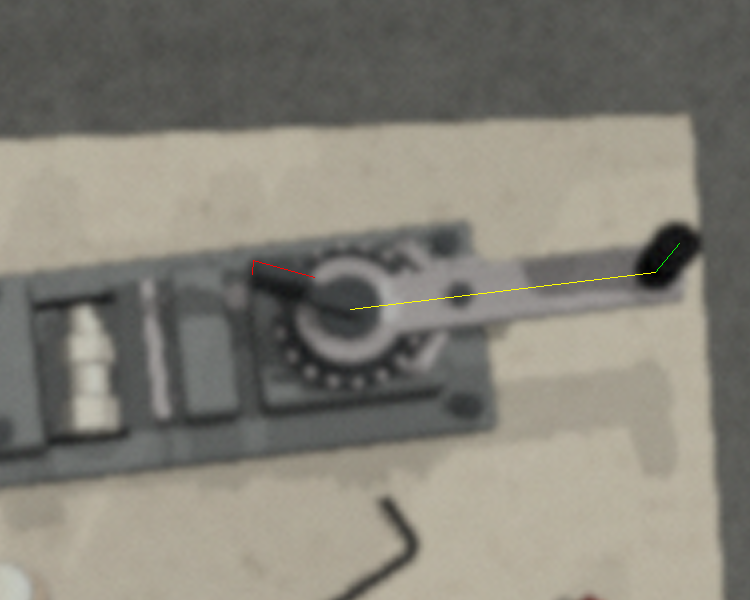

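View pics/ov_side.png

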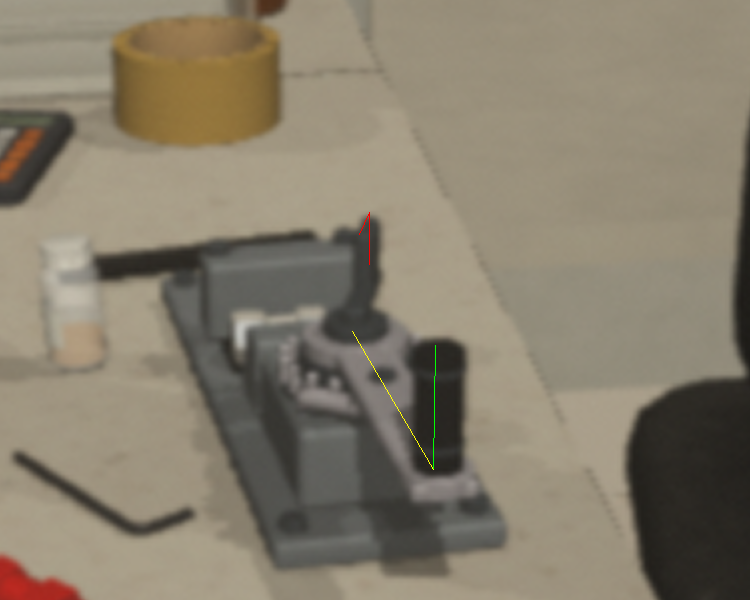

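Run:
```python
from h import *
print(to([.545,-.229,.20]).round(4))
```

```text
[ 0.0219  0.4146 -0.2281]
```

```bash
python3 -m pendant '[{"travel":[0,0.05,-0.028],"twist":-0.15},{"travel":[0,0.1,-0.055],"twist":-0.3},{"travel":[0.0,0.15,-0.083],"twist":-0.45},{"travel":[0,0.2,-0.11],"twist":-0.6},{"travel":[0,0.25,-0.137],"twist":-0.75},{"travel":[0.005,0.3,-0.165],"twist":-0.9},{"travel":[0.01,0.35,-0.192],"twist":-1.05},{"travel":[0.015,0.4,-0.22],"twist":-1.18},{"travel":[0.022,0.415,-0.228],"twist":-1.26},{"travel":[0.022,0.415,-0.228],"twist":-1.26}]' -0.08 20
python3 - <<'E'
from h import *
p,R,s=pose();print(s['time'],p,R.round(3),s['grip_width'],s['ft_force'])
crop("top",(235,120,475,260),3.3,"t2.png")
print(to([.545,-.229,.086]).round(4))
E
```

```text
time: 1.35
position: [0.5455, -0.2269, 0.1989]
tool_rot: [-0.067, 1.572, 0.071]
ft_force: [0.2, -0.1, -0.6]
grip_width: 0.46
1.35 [ 0.54554621 -0.22685675  0.19888793] [[-0.002 -0.088  0.996]
 [ 0.003  0.996  0.088]
 [-1.     0.003 -0.002]] 0.46004826907961194 [ 0.17529327 -0.05470209 -0.60331077]
[ 0.1133 -0.0002  0.0004]
```

View pics/t2.png

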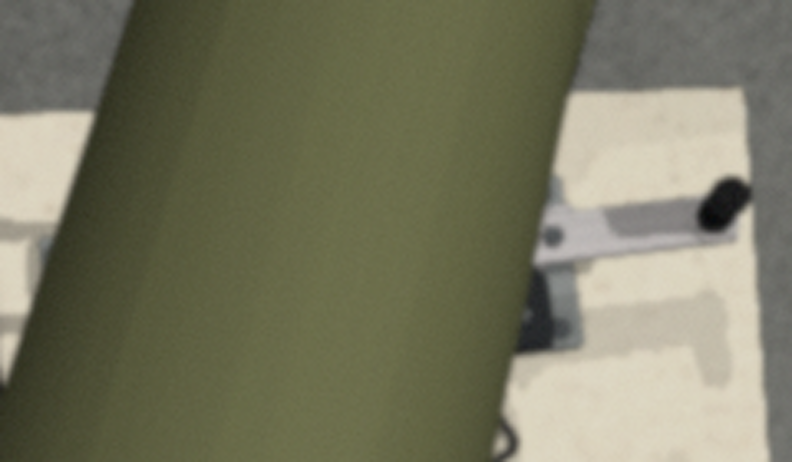

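```bash
python3 -m pendant '[{"travel":[0.04,0,0],"twist":0},{"travel":[0.08,0,0],"twist":0},{"travel":[0.08,0,0],"twist":0}]'
python3 - <<'E'
from h import *
p,R,s=pose();print(s['time'],p)
crop("side",(310,140,450,300),3.7,"s3.png")
print(to([.545,-.228,.086]).round(4))
E
```

```text
time: 1.78
position: [0.5411, -0.2303, 0.1164]
tool_rot: [-0.06, 1.579, 0.066]
ft_force: [-0.6, 0.5, 1.0]
grip_width: 0.457
1.775 [ 0.54107427 -0.23026828  0.11638169]
[0.0328 0.0022 0.0022]
```

View pics/s3.png

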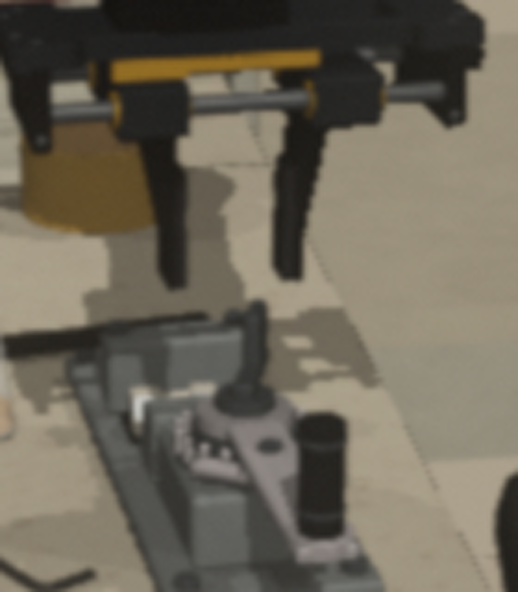

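The fingers straddle the fin with it off-centre (fin at crop x≈253, finger midpoint ≈231). I'll shift +8 mm in x and descend.

```bash
python3 -m pendant '[{"travel":[0.0,0.002,0.009],"twist":0},{"travel":[0.015,0.002,0.009],"twist":0},{"travel":[0.03,0.002,0.009],"twist":0},{"travel":[0.03,0.002,0.009],"twist":0}]'
python3 - <<'E'
from h import *
p,R,s=pose();print(s['time'],p)
crop("side",(310,140,450,300),3.7,"s4.png")
for a in(-.4,-.2,0,.2,.4):print(a,to([*(lev(a)),.086]).round(4))
E
```

```text
time: 2.33
position: [0.5503, -0.2272, 0.0868]
tool_rot: [-0.06, 1.578, 0.067]
ft_force: [0.1, -0.2, 0.2]
grip_width: 0.458
2.325 [ 0.55029076 -0.22716029  0.08680418]
-0.4 [ 0.0017 -0.0008  0.0017]
-0.2 [ 0.0018  0.0009 -0.004 ]
0 [ 0.0018  0.0015 -0.01  ]
0.2 [ 0.0018  0.0009 -0.0159]
0.4 [ 0.0019 -0.0009 -0.0216]
```

View pics/s4.png

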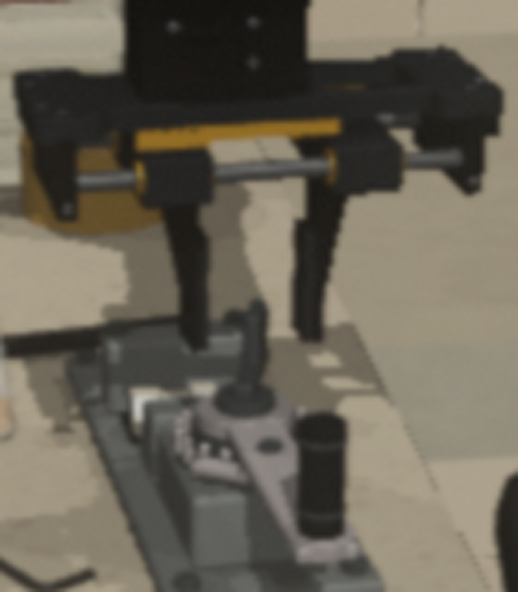

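```bash
python3 -m pendant '[{"travel":[0.0,0.0,0.0],"twist":0},{"travel":[0.0,0,0],"twist":0},{"travel":[0.0,0.0,-0.004],"twist":0},{"travel":[0.0,0.0,-0.008],"twist":0},{"travel":[0.0,0.0,-0.012],"twist":0}]' -0.54
python3 -m pendant '[{"travel":[0.0,0.0,-0.003],"twist":0},{"travel":[0.0,0,-0.006],"twist":0},{"travel":[0.0,0.0,-0.008],"twist":0}]'
python3 - <<'E'
from h import *
p,R,s=pose();print(s['time'],p)
crop("side",(310,140,450,300),3.7,"s5.png")
E
```

```text
time: 3.0
position: [0.5391, -0.2281, 0.0881]
tool_rot: [-0.061, 1.575, 0.066]
ft_force: [1.8, 1.0, 0.5]
grip_width: 0.228
time: 3.38
position: [0.5314, -0.2283, 0.0882]
tool_rot: [-0.061, 1.575, 0.067]
ft_force: [3.9, 1.7, 0.2]
grip_width: 0.234
3.375 [ 0.53137657 -0.22832356  0.08819547]
```

View pics/s5.png

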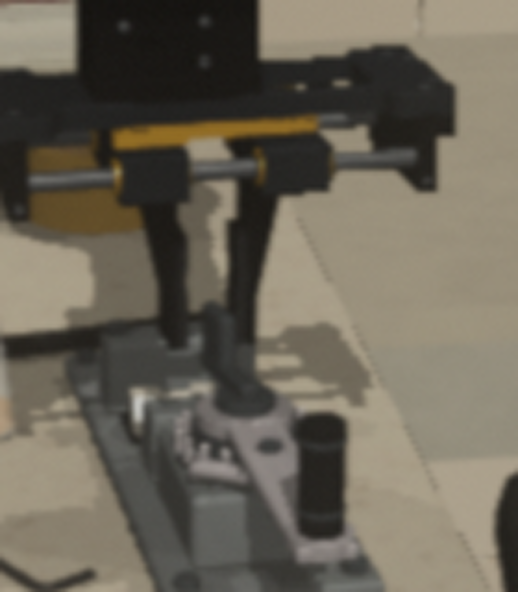

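```bash
python3 -m pendant '[{"travel":[0.0,0.0,-0.002],"twist":0},{"travel":[0.0,0,-0.004],"twist":0}]'
python3 -m pendant '[{"travel":[0.0,0.0,-0.002],"twist":0},{"travel":[0.0,0,-0.003],"twist":0}]'
python3 - <<'E'
from h import *
p,R,s=pose();print(s['time'],p)
crop("side",(310,140,450,300),3.7,"s6.png")
E
```

```text
time: 3.68
position: [0.5272, -0.2289, 0.0882]
tool_rot: [-0.061, 1.575, 0.067]
ft_force: [3.2, 1.6, 0.2]
grip_width: 0.229
time: 3.92
position: [0.5256, -0.2293, 0.0884]
tool_rot: [-0.062, 1.571, 0.066]
ft_force: [6.3, 0.0, -4.2]
grip_width: 0.232
3.925 [ 0.52561143 -0.22925023  0.08837161]
```

View pics/s6.png

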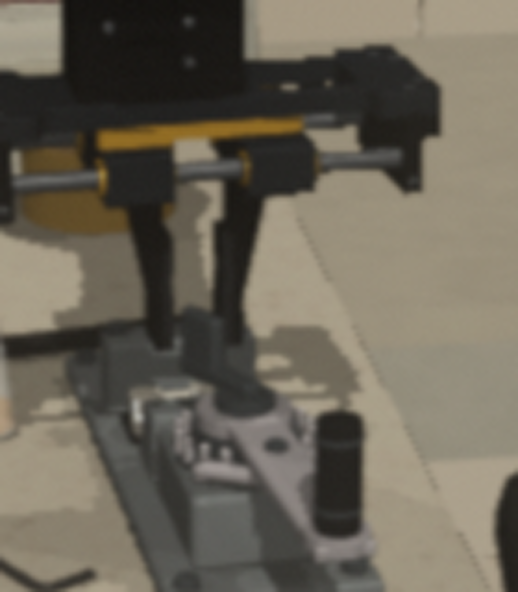

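The lever is at its stop: it has just begun to turn the handle, and the grip moved from crop x 323 to 340. I'll back off, lift and look.

```bash
python3 -m pendant '[{"travel":[0.0,0.0,0.005],"twist":0},{"travel":[-0.03,0,0.005],"twist":0},{"travel":[-0.08,0,0.005],"twist":0},{"travel":[-0.11,0,0.0],"twist":0},{"travel":[-0.11,-0.05,0.0],"twist":0},{"travel":[-0.11,-0.10,0.02],"twist":0},{"travel":[-0.11,-0.15,0.03],"twist":0},{"travel":[-0.11,-0.15,0.03],"twist":0}]' 0
python3 - <<'E'
from h import *
p,R,s=pose();print(s['time'],p,s['ft_force'])
im=ctrl.get_image("side")[:,:,::-1];cv2.imwrite("pics/side7.png",im)
crop("side",(310,180,440,310),4.5,"s7.png",im)
im=ctrl.get_image("top")[:,:,::-1]
crop("top",(235,160,475,260),3.3,"t7.png",im)
E
```

```text
time: 4.97
position: [0.565, -0.3827, 0.1958]
tool_rot: [-0.057, 1.577, 0.059]
ft_force: [0.2, 0.6, -0.5]
grip_width: 0.499
4.975 [ 0.56502596 -0.3826696   0.19577005] [ 0.24657336  0.64941147 -0.54021984]
```

View pics/s7.png

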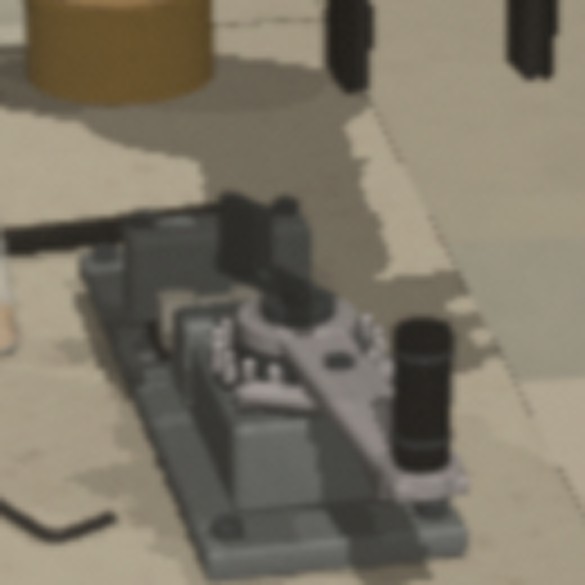

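View pics/t7.png

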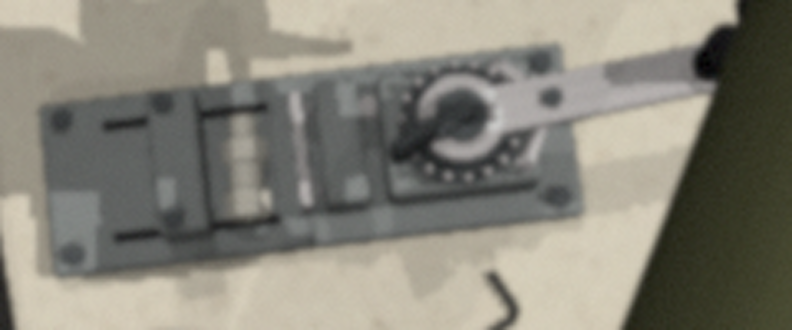

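The lever now lies on the other side (top crop fin end at about (403,152)). The handle swung slightly with it. Next I'll locate the grip.

Run:
```python
from h import *
S=lambda x,y:(310+x/4.5,180+y/4.5)
a=ray("side",S(424,327),.114);b=ray("side",S(419,462),.068);print(a,b,hang(a),hang(b))
g=hnd(hang((a+b)/2)[0]);print(g,to([*g,.16]).round(4),to([*g,.078]).round(4))
```

```text
[ 0.56527093 -0.37739383  0.114     ] [ 0.5651898  -0.37456888  0.068     ] (np.float64(0.09117335373753208), np.float64(0.12283847355489026)) (np.float64(0.09467894777483929), np.float64(0.12004460233673121))
[ 0.56497245 -0.37456326] [ 0.0369  0.0024 -0.0013] [ 0.1189  0.002  -0.001 ]
```

```bash
python3 -m pendant '[{"travel":[0.02,0.001,0],"twist":-0.09},{"travel":[0.05,0.001,0],"twist":-0.09},{"travel":[0.08,0.001,0],"twist":-0.09},{"travel":[0.1,0.001,0],"twist":-0.09},{"travel":[0.116,0.001,0],"twist":-0.09},{"travel":[0.116,0.001,0],"twist":-0.09}]'
python3 - <<'E'
from h import *
p,R,s=pose();print(s['time'],p,s['ft_force'],hang(p))
crop("side",(330,130,460,300),3.5,"s8.png")
E
```

```text
time: 5.82
position: [0.5654, -0.3748, 0.0799]
tool_rot: [-0.13, 1.573, 0.139]
ft_force: [0.7, -0.5, -0.8]
grip_width: 0.5
5.825 [ 0.56538659 -0.3747779   0.0798664 ] [ 0.73113977 -0.50284855 -0.78355552] (np.float64(0.09597412014141923), np.float64(0.1202858424282423))
```

View pics/s8.png

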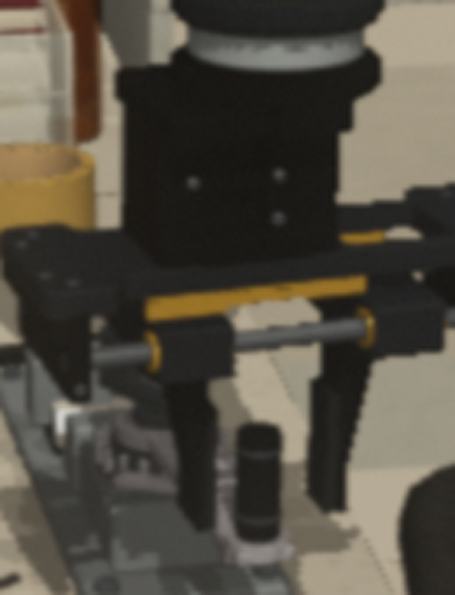

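```bash
cat > st.py <<'E'
from h import *
p,R,s=pose();a,r=hang(p);t=np.array([-np.sin(a-np.pi/2+yaw),np.cos(a-np.pi/2+yaw)])
f=np.array(s['ft_force']);rd=np.array([t[1],-t[0]])
print("t %.2f ang %.3f r %.4f z %.4f Ft %.2f Frad %.2f Fz %.2f grip %.3f"%(s['time'],a,r,p[2],f[:2]@t,f[:2]@rd,f[2],s['grip_width']))
print("zaxis ang-handle tang", np.arctan2(R[1,2],R[0,2])-np.arctan2(t[1],t[0]))
import sys
for x in sys.argv[1:]:
    d=float(x);print(d,to([*hnd(a+d),p[2]]).round(4)," r120")
E
python3 -m pendant '[{"travel":[0,0,0],"twist":0},{"travel":[0,0,0],"twist":0},{"travel":[0,0,0],"twist":0},{"travel":[0,0,0],"twist":0}]' -1 25
python3 st.py .05 .1 .15 .2 .25 .3 -.1 -.3 -.5 -.6
```

```text
time: 6.38
position: [0.5661, -0.3756, 0.0815]
tool_rot: [-0.131, 1.571, 0.137]
ft_force: [-2.1, -0.9, 1.2]
grip_width: 0.195
t 6.38 ang 0.100 r 0.1213 z 0.0815 Ft -2.22 Frad 0.54 Fz 1.22 grip 0.195
zaxis ang-handle tang -0.017091625770700752
0.05 [-0.      0.0015  0.006 ]  r120
0.1 [-0.      0.0021  0.0119]  r120
0.15 [-0.0001  0.0029  0.0179]  r120
0.2 [-0.0001  0.0041  0.0238]  r120
0.25 [-0.0001  0.0055  0.0296]  r120
0.3 [-0.0001  0.0072  0.0353]  r120
-0.1 [ 0.0001  0.0017 -0.012 ]  r120
-0.3 [ 0.0002  0.006  -0.0356]  r120
-0.5 [ 0.0003  0.015  -0.0578]  r120
-0.6 [ 0.0004  0.0211 -0.0681]  r120
```

```bash
python3 -m pendant '[{"travel":[0,0.0002,0.006],"twist":-0.05},{"travel":[0,0.0006,0.0121],"twist":-0.1},{"travel":[0,0.0014,0.0181],"twist":-0.15},{"travel":[0,0.0024,0.024],"twist":-0.2}]'
python3 st.py .1
```

```text
time: 6.88
position: [0.5892, -0.3689, 0.0815]
tool_rot: [-0.288, 1.556, 0.296]
ft_force: [-1.1, 1.6, 1.3]
grip_width: 0.202
t 6.88 ang 0.299 r 0.1213 z 0.0815 Ft -0.37 Frad -1.91 Fz 1.28 grip 0.202
zaxis ang-handle tang -0.014331068474276787
0.1 [-0.      0.0021  0.012 ]  r120
```

```bash
python3 -m pendant '[{"travel":[0,0.0002,0.006],"twist":-0.05},{"travel":[0,0.0006,0.0121],"twist":-0.1},{"travel":[0,0.0014,0.0181],"twist":-0.15},{"travel":[0,0.0024,0.024],"twist":-0.2}]'
python3 st.py .1
```

```text
time: 7.38
position: [0.6076, -0.3596, 0.0815]
tool_rot: [-0.443, 1.534, 0.452]
ft_force: [-7.5, -0.5, 5.1]
grip_width: 0.2
t 7.38 ang 0.469 r 0.1214 z 0.0815 Ft -6.64 Frad -3.50 Fz 5.10 grip 0.200
zaxis ang-handle tang 0.014125316144710687
0.1 [-0.0001  0.0019  0.012 ]  r120
```

```bash
python3 -m pendant '[{"travel":[0,0.0002,0.006],"twist":-0.03},{"travel":[0,0.0006,0.0105],"twist":-0.07}]'
python3 st.py
python3 -m pendant '[{"travel":[0,0.0024,-0.0234],"twist":0.19},{"travel":[0,0.0083,-0.044],"twist":0.37},{"travel":[0,0.0176,-0.0626],"twist":0.55},{"travel":[0,0.0299,-0.0785],"twist":0.73},{"travel":[0,0.0441,-0.0913],"twist":0.89}]'
python3 st.py
```

```text
time: 7.62
position: [0.6131, -0.3558, 0.0814]
tool_rot: [-0.496, 1.528, 0.506]
ft_force: [-7.2, -1.2, 4.8]
grip_width: 0.195
t 7.62 ang 0.525 r 0.1213 z 0.0814 Ft -6.59 Frad -3.14 Fz 4.79 grip 0.195
zaxis ang-handle tang 0.026831463548017576
time: 8.25
position: [0.513, -0.3737, 0.0816]
tool_rot: [0.203, 1.578, -0.201]
ft_force: [1.4, 0.8, -7.3]
grip_width: 0.198
t 8.25 ang -0.342 r 0.1211 z 0.0816 Ft 1.20 Frad -1.10 Fz -7.32 grip 0.198
zaxis ang-handle tang -0.002303738884239681
```

```bash
python3 -m pendant '[{"travel":[0,0.0007,-0.0125],"twist":0.1},{"travel":[0,0.0025,-0.024],"twist":0.2},{"travel":[0,0.0025,-0.024],"twist":0.2}]'
python3 st.py
python3 - <<'E'
from h import *
crop("top",(235,160,475,260),3.3,"t9.png")
E
```

```text
time: 8.62
position: [0.4895, -0.3649, 0.0815]
tool_rot: [0.359, 1.559, -0.359]
ft_force: [-0.6, -1.0, -2.7]
grip_width: 0.197
t 8.62 ang -0.549 r 0.1211 z 0.0815 Ft -0.07 Frad 1.14 Fz -2.75 grip 0.197
zaxis ang-handle tang 0.005286865624109516
```

View pics/t9.png

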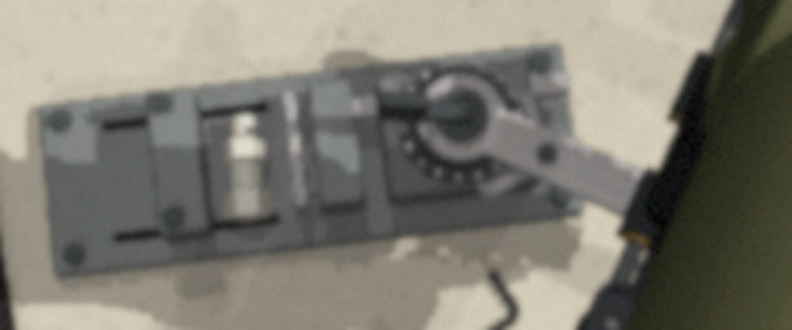

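```bash
python3 -m pendant '[{"travel":[0,0.0002,0.0073],"twist":-0.06},{"travel":[0,0.0009,0.0145],"twist":-0.12},{"travel":[0,0.002,0.0217],"twist":-0.18},{"travel":[0,0.0035,0.0288],"twist":-0.24},{"travel":[0,0.0054,0.0358],"twist":-0.30},{"travel":[0,0.0077,0.0426],"twist":-0.36}]'
python3 st.py
python3 -m pendant '[{"travel":[0,0.0002,0.0073],"twist":-0.06},{"travel":[0,0.0009,0.0145],"twist":-0.12},{"travel":[0,0.002,0.0217],"twist":-0.18},{"travel":[0,0.0035,0.0288],"twist":-0.24}]'
python3 st.py
python3 -m pendant '[{"travel":[0,0.0002,0.0073],"twist":-0.06},{"travel":[0,0.0009,0.0145],"twist":-0.12}]'
python3 st.py
```

```text
time: 9.43
position: [0.5316, -0.3771, 0.0814]
tool_rot: [0.075, 1.588, -0.07]
ft_force: [-6.1, 2.2, 6.5]
grip_width: 0.197
t 9.43 ang -0.185 r 0.1212 z 0.0814 Ft -6.33 Frad -1.59 Fz 6.47 grip 0.197
zaxis ang-handle tang 0.006066890684021456
time: 9.93
position: [0.5588, -0.3767, 0.0814]
tool_rot: [-0.113, 1.59, 0.124]
ft_force: [-7.5, 1.2, 5.4]
grip_width: 0.196
t 9.93 ang 0.040 r 0.1212 z 0.0814 Ft -7.34 Frad -2.15 Fz 5.37 grip 0.196
zaxis ang-handle tang 0.02342581876862404
time: 10.18
position: [0.5709, -0.3744, 0.0813]
tool_rot: [-0.207, 1.588, 0.222]
ft_force: [-7.6, 1.3, 5.0]
grip_width: 0.199
t 10.18 ang 0.142 r 0.1210 z 0.0813 Ft -7.07 Frad -3.02 Fz 5.03 grip 0.199
zaxis ang-handle tang 0.043675836372641524
```

```bash
python3 -m pendant '[{"travel":[0,0.0002,0.0073],"twist":-0.04},{"travel":[0,0.0009,0.0145],"twist":-0.1},{"travel":[0,0.002,0.0217],"twist":-0.16}]'
python3 st.py
python3 - <<'E'
from h import *
crop("top",(235,160,475,260),3.3,"t10.png")
E
```

```text
time: 10.55
position: [0.5893, -0.3685, 0.0813]
tool_rot: [-0.332, 1.575, 0.35]
ft_force: [-6.5, -0.7, 4.2]
grip_width: 0.201
t 10.55 ang 0.301 r 0.1210 z 0.0813 Ft -6.29 Frad -1.77 Fz 4.17 grip 0.201
zaxis ang-handle tang 0.045329429661782716
```

View pics/t10.png

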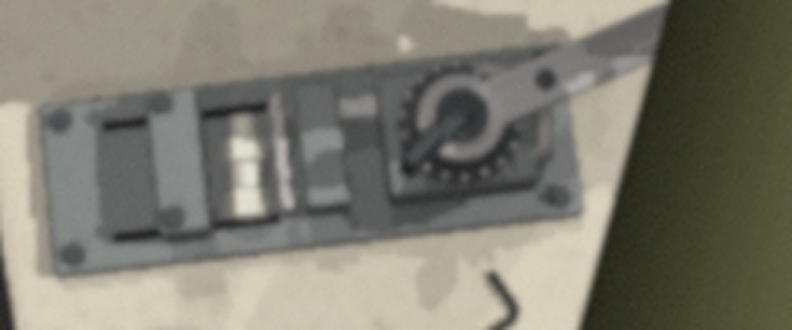

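```bash
python3 -m pendant '[{"travel":[0,0.0002,0.0073],"twist":-0.03},{"travel":[0,0.0009,0.0145],"twist":-0.09}]'
python3 st.py
python3 -m pendant '[{"travel":[0,0.0002,0.0073],"twist":-0.05},{"travel":[0,0.0009,0.0145],"twist":-0.11}]'
python3 st.py
python3 - <<'E'
from h import *
crop("top",(235,160,475,260),3.3,"t11.png")
E
```

```text
time: 10.85
position: [0.6007, -0.3631, 0.0813]
tool_rot: [-0.405, 1.566, 0.425]
ft_force: [-8.4, -1.7, 4.6]
grip_width: 0.2
t 10.85 ang 0.406 r 0.1210 z 0.0813 Ft -8.23 Frad -2.48 Fz 4.59 grip 0.200
zaxis ang-handle tang 0.03464192790443693
time: 11.1
position: [0.6103, -0.3572, 0.0813]
tool_rot: [-0.49, 1.552, 0.514]
ft_force: [-8.2, -0.9, 5.5]
grip_width: 0.196
t 11.10 ang 0.498 r 0.1208 z 0.0813 Ft -7.30 Frad -3.79 Fz 5.48 grip 0.196
zaxis ang-handle tang 0.052562144112150544
```

View pics/t11.png

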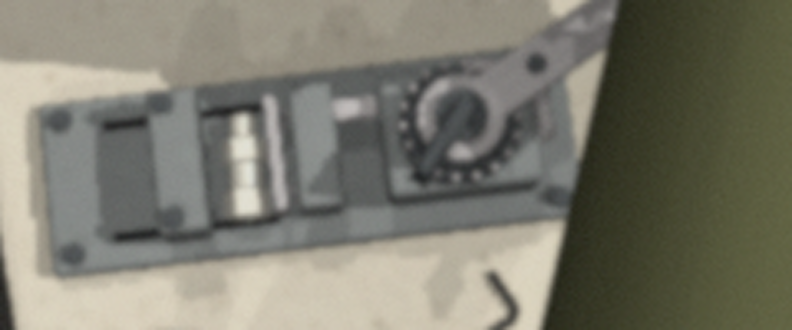

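```bash
python3 -m pendant '[{"travel":[0,0.0024,-0.0234],"twist":0.22},{"travel":[0,0.0083,-0.044],"twist":0.40},{"travel":[0,0.0176,-0.0626],"twist":0.58},{"travel":[0,0.0299,-0.0785],"twist":0.76},{"travel":[0,0.0441,-0.0913],"twist":0.93},{"travel":[0,0.0490,-0.0955],"twist":0.99},{"travel":[0,0.0490,-0.0955],"twist":0.99}]'
python3 st.py
```

```text
time: 12.02
position: [0.5038, -0.3706, 0.0817]
tool_rot: [0.273, 1.601, -0.272]
ft_force: [-2.1, 5.2, -17.2]
grip_width: 0.198
t 12.03 ang -0.422 r 0.1208 z 0.0817 Ft -3.69 Frad -4.18 Fz -17.18 grip 0.198
zaxis ang-handle tang -0.01103614549151094
```

```bash
python3 -m pendant '[{"travel":[0,0,0],"twist":0},{"travel":[0,0,0],"twist":0},{"travel":[0,0,0],"twist":0}]' -0.4
python3 st.py
python3 -c "
from h import *
p,R,s=pose();print(R.round(3),s['torque'])
crop('side',(330,130,460,300),3.5,'s12.png')"
```

```text
time: 12.4
position: [0.5053, -0.3723, 0.0837]
tool_rot: [0.272, 1.597, -0.274]
ft_force: [0.6, 0.5, -0.0]
grip_width: 0.295
t 12.40 ang -0.406 r 0.1219 z 0.0837 Ft 0.37 Frad -0.63 Fz -0.05 grip 0.295
zaxis ang-handle tang -0.027022045987059706
[[-0.043  0.339  0.94 ]
 [ 0.006  0.941 -0.339]
 [-0.999 -0.009 -0.042]] [-0.01700079 -0.12854456 -0.00658394]
```

View pics/s12.png

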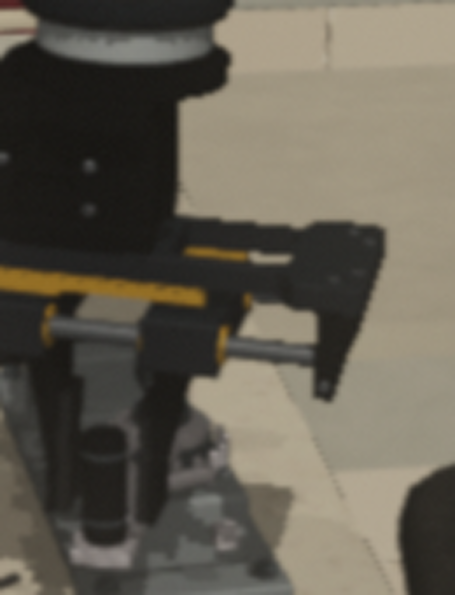

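```bash
python3 -m pendant '[{"travel":[0.002,0.0002,0.0073],"twist":-0.06},{"travel":[0.002,0.0009,0.0145],"twist":-0.12},{"travel":[0.002,0.002,0.0217],"twist":-0.18},{"travel":[0.002,0.0035,0.0288],"twist":-0.24}]'
python3 st.py
python3 -m pendant '[{"travel":[0,0.0002,0.0073],"twist":-0.06},{"travel":[0,0.0009,0.0145],"twist":-0.12}]'
python3 st.py
```

```text
time: 12.95
position: [0.5328, -0.379, 0.0812]
tool_rot: [0.085, 1.614, -0.079]
ft_force: [-4.7, 2.3, 3.0]
grip_width: 0.295
t 12.95 ang -0.174 r 0.1230 z 0.0812 Ft -4.90 Frad -1.92 Fz 2.98 grip 0.295
zaxis ang-handle tang -0.017008689092517057
time: 13.2
position: [0.5441, -0.3792, 0.0809]
tool_rot: [-0.007, 1.622, 0.02]
ft_force: [-7.8, 4.1, 5.2]
grip_width: 0.3
t 13.20 ang -0.082 r 0.1227 z 0.0809 Ft -7.74 Frad -4.12 Fz 5.21 grip 0.300
zaxis ang-handle tang 0.01225055550210732
```

```bash
python3 -m pendant '[{"travel":[0,0.0002,0.006],"twist":-0.04},{"travel":[0,0.0008,0.012],"twist":-0.09}]'
python3 st.py
python3 -c "
from h import *
crop('top',(235,160,475,260),3.3,'t13.png')"
```

```text
time: 13.45
position: [0.5524, -0.3786, 0.0807]
tool_rot: [-0.075, 1.628, 0.094]
ft_force: [-10.1, 3.4, 6.2]
grip_width: 0.302
t 13.45 ang -0.014 r 0.1224 z 0.0807 Ft -9.85 Frad -4.12 Fz 6.15 grip 0.302
zaxis ang-handle tang 0.03433333731155627
```

View pics/t13.png

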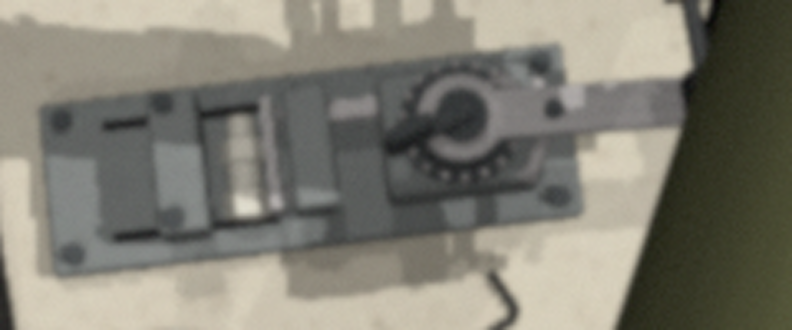

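```bash
python3 -m pendant '[{"travel":[0,0.0002,0.005],"twist":-0.03},{"travel":[0,0.0006,0.010],"twist":-0.07}]'
python3 st.py
python3 - <<'E'
from h import *
T=lambda x,y:(235+x/3.3,160+y/3.3)
im=cv2.imread('pics/t13.png')
crop('top',(0,0,0,0),1,'x.png') if 0 else None
c=im[80:230,140:380];cv2.imwrite('pics/t13z.png',cv2.resize(c,None,fx=3.2,fy=3.2,interpolation=cv2.INTER_CUBIC))
ax=np.array([-np.sin(yaw),np.cos(yaw)])
for nm,q,z in(("stop top edge",(207,165),.048),("union L",(224,165),.022),("union c",(240,165),.032),("pad",(264,165),.036)):
    print(nm,(ray("top",T(*q),z)[:2]-sp)@ax)
E
```

```text
time: 13.75
position: [0.5596, -0.3777, 0.0806]
tool_rot: [-0.13, 1.63, 0.153]
ft_force: [-8.0, 2.1, 4.2]
grip_width: 0.302
t 13.75 ang 0.045 r 0.1223 z 0.0806 Ft -7.67 Frad -3.16 Fz 4.25 grip 0.302
zaxis ang-handle tang 0.04733585520491837
stop top edge 0.12400322359254529
union L 0.11718049236454674
union c 0.10872854232173568
pad 0.09675567137842919
```

View pics/t13z.png

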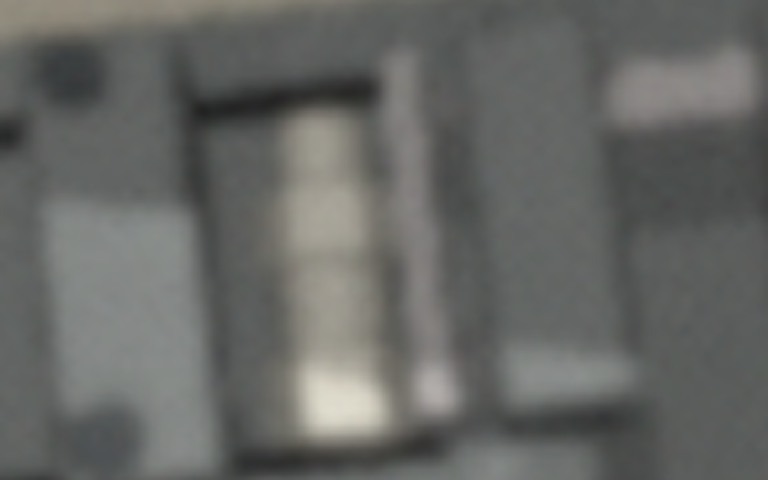

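```bash
python3 -m pendant '[{"travel":[0,0.0002,0.006],"twist":-0.03},{"travel":[0,0.0008,0.012],"twist":-0.08}]'
python3 st.py
python3 -m pendant '[{"travel":[0,0.0002,0.006],"twist":-0.03},{"travel":[0,0.0008,0.012],"twist":-0.08}]'
python3 st.py
python3 -c "
from h import *
p,R,s=pose();print(R[:,0].round(3))"
```

```text
time: 14.0
position: [0.5672, -0.3762, 0.0804]
tool_rot: [-0.19, 1.633, 0.219]
ft_force: [-9.5, -0.2, 4.9]
grip_width: 0.3
t 14.00 ang 0.109 r 0.1220 z 0.0804 Ft -9.33 Frad -1.64 Fz 4.85 grip 0.300
zaxis ang-handle tang 0.06311664928056734
time: 14.25
position: [0.5745, -0.3742, 0.0803]
tool_rot: [-0.25, 1.633, 0.284]
ft_force: [-8.8, 0.0, 5.5]
grip_width: 0.302
t 14.25 ang 0.170 r 0.1218 z 0.0803 Ft -8.55 Frad -2.26 Fz 5.47 grip 0.302
zaxis ang-handle tang 0.08089340505092968
[-0.081  0.008 -0.997]
```

```bash
python3 -m pendant '[{"travel":[0,0.0002,0.006],"twist":-0.03},{"travel":[0,0.0008,0.012],"twist":-0.07}]'
python3 st.py
python3 -c "
from h import *
crop('top',(260,160,370,250),7,'t14.png')"
```

```text
time: 14.5
position: [0.5813, -0.372, 0.0802]
tool_rot: [-0.302, 1.633, 0.34]
ft_force: [-9.3, -0.6, 6.0]
grip_width: 0.301
t 14.50 ang 0.229 r 0.1216 z 0.0802 Ft -9.02 Frad -2.31 Fz 6.00 grip 0.301
zaxis ang-handle tang 0.09028325118422187
```

View pics/t14.png

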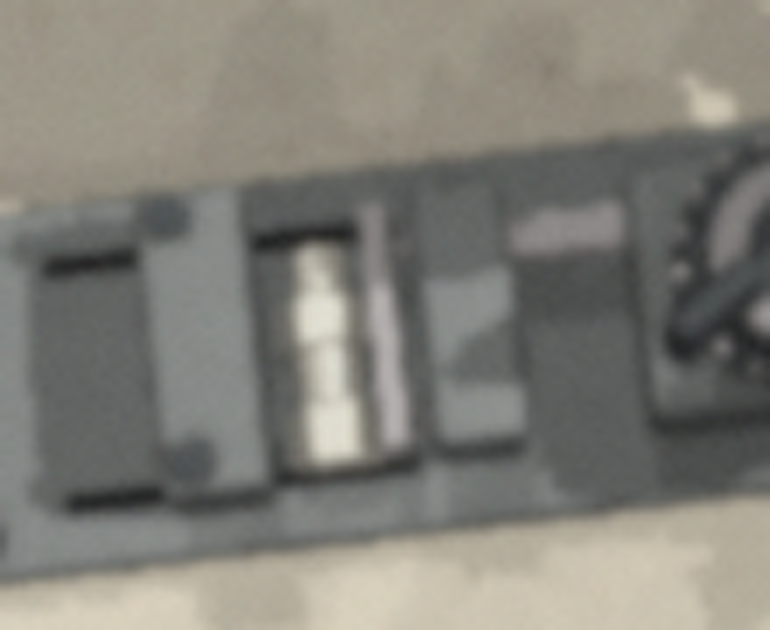

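```bash
python3 -m pendant '[{"travel":[0,0.0002,0.006],"twist":-0.03},{"travel":[0,0.0008,0.012],"twist":-0.07}]'
python3 st.py
python3 -m pendant '[{"travel":[0,0.0002,0.006],"twist":-0.03},{"travel":[0,0.0008,0.012],"twist":-0.07}]'
python3 st.py
python3 -c "
from h import *
crop('top',(260,160,370,250),7,'t15.png')"
```

```text
time: 14.8
position: [0.5891, -0.3691, 0.0801]
tool_rot: [-0.357, 1.63, 0.398]
ft_force: [-9.1, -1.8, 5.2]
grip_width: 0.3
t 14.80 ang 0.298 r 0.1215 z 0.0801 Ft -9.10 Frad -1.72 Fz 5.21 grip 0.300
zaxis ang-handle tang 0.09228965730563932
time: 15.05
position: [0.5951, -0.3662, 0.08]
tool_rot: [-0.409, 1.628, 0.454]
ft_force: [-9.3, -1.6, 5.6]
grip_width: 0.303
t 15.05 ang 0.352 r 0.1213 z 0.0800 Ft -9.10 Frad -2.47 Fz 5.63 grip 0.303
zaxis ang-handle tang 0.10601916055724514
```

View pics/t15.png

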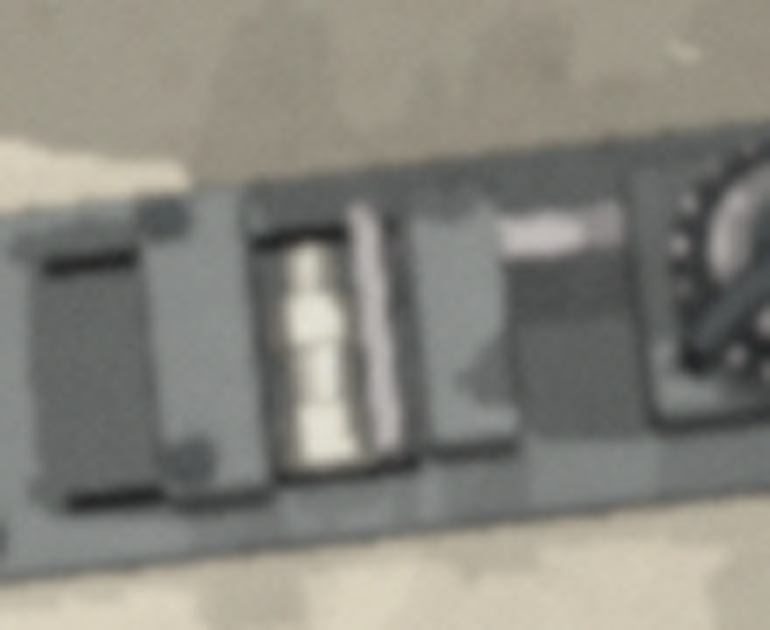

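```bash
python3 -m pendant '[{"travel":[0,0.0002,0.006],"twist":-0.02},{"travel":[0,0.0008,0.012],"twist":-0.07}]'
python3 st.py
python3 -m pendant '[{"travel":[0,0.0002,0.006],"twist":-0.03},{"travel":[0,0.0008,0.012],"twist":-0.07}]'
python3 st.py
python3 -c "
from h import *
crop('top',(260,160,370,250),7,'t16.png')"
```

```text
time: 15.35
position: [0.602, -0.3625, 0.08]
tool_rot: [-0.463, 1.621, 0.511]
ft_force: [-8.5, -2.2, 5.1]
grip_width: 0.298
t 15.35 ang 0.417 r 0.1211 z 0.0800 Ft -8.53 Frad -2.23 Fz 5.13 grip 0.298
zaxis ang-handle tang 0.1115418969166252
time: 15.6
position: [0.607, -0.3592, 0.0799]
tool_rot: [-0.515, 1.617, 0.566]
ft_force: [-8.1, -3.0, 5.9]
grip_width: 0.299
t 15.60 ang 0.467 r 0.1208 z 0.0799 Ft -8.48 Frad -1.73 Fz 5.86 grip 0.299
zaxis ang-handle tang 0.12953900250987815
```

View pics/t16.png

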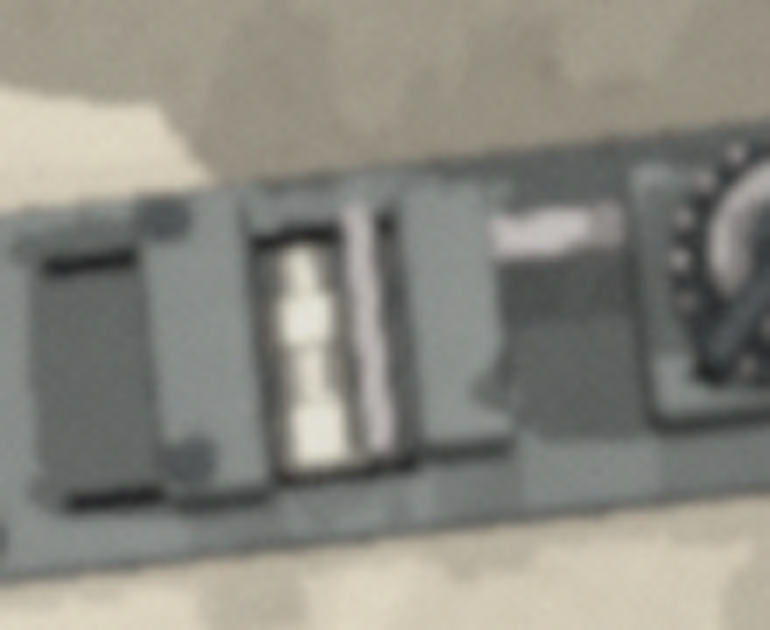

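```bash
python3 -m pendant '[{"travel":[0,0.002,-0.021],"twist":0.18},{"travel":[0,0.0068,-0.040],"twist":0.36},{"travel":[0,0.0145,-0.0575],"twist":0.54},{"travel":[0,0.0250,-0.0735],"twist":0.72},{"travel":[0,0.0375,-0.087],"twist":0.9},{"travel":[0,0.043,-0.0925],"twist":1.05},{"travel":[0,0.043,-0.0925],"twist":1.07}]'
python3 st.py
python3 -c "
from h import *
p,R,s=pose();print(R[:,0].round(3))
crop('side',(300,130,460,310),3.3,'s17.png')"
```

```text
time: 16.52
position: [0.5102, -0.3845, 0.0926]
tool_rot: [0.284, 1.658, -0.333]
ft_force: [-0.0, 0.6, -0.5]
grip_width: 0.297
t 16.52 ang -0.342 r 0.1322 z 0.0926 Ft -0.19 Frad -0.54 Fz -0.53 grip 0.297
zaxis ang-handle tang -0.13544481952329795
[-0.112 -0.009 -0.994]
```

View pics/s17.png

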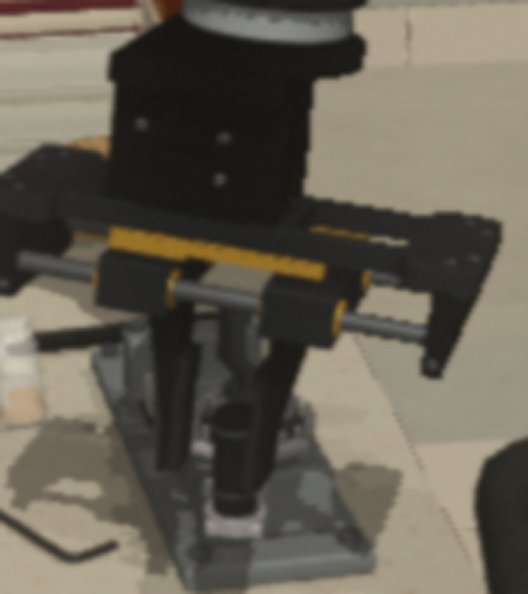

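Run:
```python
from h import *
for a in(-.34,-.42,-.5):print(to([*hnd(a,.121),.080]).round(4))
```

```text
[ 0.0118  0.0113 -0.0003]
[ 0.0128  0.0104 -0.0099]
[ 0.0138  0.0103 -0.0195]
```

```bash
python3 -m pendant '[{"travel":[0.006,0.006,0],"twist":0},{"travel":[0.012,0.011,-0.001],"twist":0},{"travel":[0.013,0.0105,-0.01],"twist":0},{"travel":[0.014,0.0103,-0.02],"twist":0.02},{"travel":[0.014,0.0103,-0.02],"twist":0.02}]'
python3 st.py 
python3 -m pendant '[{"travel":[0,0.0002,0.0073],"twist":-0.05},{"travel":[0,0.0009,0.0145],"twist":-0.11},{"travel":[0,0.002,0.0217],"twist":-0.17},{"travel":[0,0.0035,0.0288],"twist":-0.23}]'
python3 st.py
```

```text
time: 17.2
position: [0.493, -0.367, 0.0799]
tool_rot: [0.299, 1.657, -0.349]
ft_force: [0.4, -0.7, 0.7]
grip_width: 0.299
t 17.20 ang -0.516 r 0.1215 z 0.0799 Ft 0.66 Frad 0.47 Fz 0.67 grip 0.299
zaxis ang-handle tang 0.018389598888784275
time: 17.7
position: [0.5201, -0.3755, 0.0771]
tool_rot: [0.126, 1.68, -0.155]
ft_force: [-1.3, 0.1, 1.5]
grip_width: 0.303
t 17.70 ang -0.281 r 0.1213 z 0.0771 Ft -1.28 Frad 0.14 Fz 1.54 grip 0.303
zaxis ang-handle tang 0.01643618494793117
```

```bash
python3 -m pendant '[{"travel":[-0.001,0.0002,0.006],"twist":-0.05},{"travel":[-0.002,0.0008,0.012],"twist":-0.1}]'
python3 st.py 
python3 -m pendant '[{"travel":[-0.001,0.0002,0.006],"twist":-0.04},{"travel":[-0.002,0.0008,0.012],"twist":-0.09}]'
python3 st.py
```

```text
time: 17.95
position: [0.5279, -0.3762, 0.077]
tool_rot: [0.053, 1.694, -0.068]
ft_force: [-9.4, 3.2, 2.3]
grip_width: 0.299
t 17.95 ang -0.216 r 0.1207 z 0.0770 Ft -9.77 Frad -1.94 Fz 2.29 grip 0.299
zaxis ang-handle tang 0.052411809028769976
time: 18.2
position: [0.5353, -0.3762, 0.0769]
tool_rot: [-0.012, 1.705, 0.01]
ft_force: [-8.8, 2.3, 2.4]
grip_width: 0.3
t 18.20 ang -0.156 r 0.1199 z 0.0769 Ft -8.98 Frad -1.69 Fz 2.38 grip 0.300
zaxis ang-handle tang 0.08256583048903261
```

```bash
python3 -m pendant '[{"travel":[-0.001,0.0,0.006],"twist":-0.02},{"travel":[-0.002,0.0,0.012],"twist":-0.05}]'
python3 st.py 
python3 -c "
from h import *
crop('top',(260,160,370,250),7,'t18.png')"
```

```text
time: 18.45
position: [0.542, -0.3763, 0.0767]
tool_rot: [-0.046, 1.715, 0.053]
ft_force: [-9.5, 2.7, 2.8]
grip_width: 0.3
t 18.45 ang -0.100 r 0.1198 z 0.0767 Ft -9.52 Frad -2.56 Fz 2.84 grip 0.300
zaxis ang-handle tang 0.07566294372528429
```

View pics/t18.png

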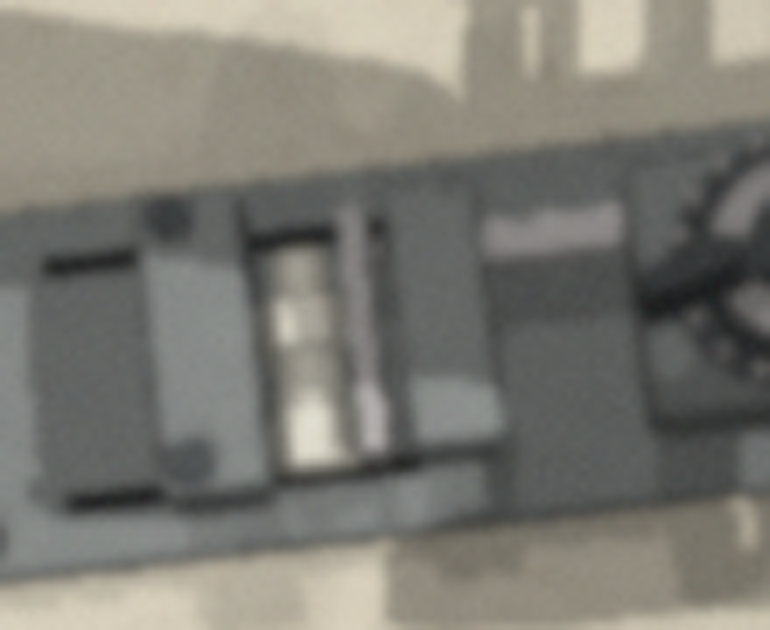

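```bash
python3 -m pendant '[{"travel":[-0.002,0.0,0.005],"twist":-0.02},{"travel":[-0.003,0.0,0.010],"twist":-0.05}]'
python3 st.py 
python3 -m pendant '[{"travel":[-0.002,0.0,0.005],"twist":-0.02},{"travel":[-0.003,0.0,0.010],"twist":-0.05}]'
python3 st.py 
python3 -c "
from h import *
crop('top',(260,160,370,250),7,'t19.png')"
```

```text
time: 18.75
position: [0.5471, -0.3759, 0.0768]
tool_rot: [-0.081, 1.725, 0.099]
ft_force: [-10.4, 1.5, 0.2]
grip_width: 0.306
t 18.75 ang -0.057 r 0.1194 z 0.0768 Ft -10.39 Frad -1.77 Fz 0.21 grip 0.306
zaxis ang-handle tang 0.08408638062696591
time: 19.0
position: [0.5507, -0.3752, 0.0767]
tool_rot: [-0.114, 1.737, 0.144]
ft_force: [-11.9, 1.6, -0.0]
grip_width: 0.299
t 19.00 ang -0.026 r 0.1189 z 0.0767 Ft -11.75 Frad -2.30 Fz -0.02 grip 0.299
zaxis ang-handle tang 0.10254491255207679
```

View pics/t19.png

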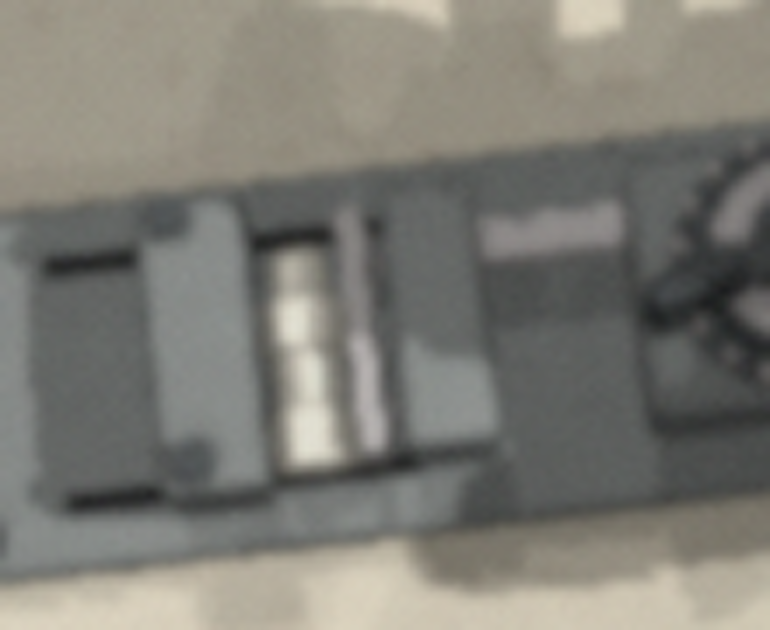

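```bash
python3 -m pendant '[{"travel":[-0.001,0.0,0.005],"twist":-0.0},{"travel":[-0.002,0.0,0.010],"twist":-0.01}]'
python3 st.py
```

```text
time: 19.3
position: [0.555, -0.375, 0.0765]
tool_rot: [-0.118, 1.748, 0.153]
ft_force: [-12.4, 1.2, 2.5]
grip_width: 0.298
t 19.30 ang 0.010 r 0.1191 z 0.0765 Ft -12.24 Frad -2.42 Fz 2.54 grip 0.298
zaxis ang-handle tang 0.07566181954963985
```

```bash
python3 -m pendant '[{"travel":[-0.001,0.0,0.0045],"twist":0},{"travel":[-0.002,0.0,0.0075],"twist":0}]'
python3 st.py
```

```text
time: 19.55
position: [0.5561, -0.375, 0.0764]
tool_rot: [-0.114, 1.761, 0.152]
ft_force: [-13.2, 1.0, 2.8]
grip_width: 0.303
t 19.55 ang 0.019 r 0.1191 z 0.0764 Ft -13.00 Frad -2.41 Fz 2.79 grip 0.303
zaxis ang-handle tang 0.06373547759508573
```

Effort is about 12.7–13 N against about 9.1 N free, so roughly 3.6 N above. I'll stop here, back off and let go.

```bash
python3 -m pendant '[{"travel":[-0.001,0,-0.002],"twist":0},{"travel":[-0.001,0,-0.004],"twist":0},{"travel":[-0.001,0,-0.004],"twist":0}]'
python3 st.py
python3 -m pendant '[{"travel":[0,0,0],"twist":0},{"travel":[0,0,0],"twist":0},{"travel":[0,0,0],"twist":0},{"travel":[-0.02,0,-0.003],"twist":0},{"travel":[-0.06,0,-0.008],"twist":0},{"travel":[-0.1,0,-0.014],"twist":0},{"travel":[-0.14,0,-0.02],"twist":0}]' 0
python3 st.py
python3 -m pendant '[{"travel":[-0.02,-0.05,0],"twist":0},{"travel":[-0.03,-0.10,0],"twist":0},{"travel":[-0.03,-0.15,0],"twist":0},{"travel":[-0.03,-0.15,-0.06],"twist":0},{"travel":[-0.03,-0.15,-0.12],"twist":0},{"travel":[-0.03,-0.15,-0.18],"twist":0},{"travel":[-0.03,-0.15,-0.2],"twist":0},{"travel":[-0.03,-0.15,-0.2],"twist":0}]'
python3 - <<'E'
from h import *
p,R,s=pose();print(s['time'],p,s['ft_force'])
im=ctrl.get_image("top")[:,:,::-1];cv2.imwrite("pics/top20.png",im)
crop("top",(220,150,475,330),3.1,"t20.png",im)
im=ctrl.get_image("side")[:,:,::-1];cv2.imwrite("pics/side20.png",im)
E
```

```text
time: 19.92
position: [0.551, -0.3761, 0.0779]
tool_rot: [-0.113, 1.764, 0.152]
ft_force: [-4.8, 0.5, -0.3]
grip_width: 0.3
t 19.93 ang -0.025 r 0.1199 z 0.0779 Ft -4.74 Frad -0.78 Fz -0.34 grip 0.300
zaxis ang-handle tang 0.1066696877775028
time: 20.8
position: [0.5599, -0.3805, 0.2223]
tool_rot: [-0.115, 1.762, 0.151]
ft_force: [-0.1, -0.7, -0.2]
grip_width: 0.498
t 20.80 ang 0.044 r 0.1251 z 0.2223 Ft -0.22 Frad 0.66 Fz -0.17 grip 0.498
zaxis ang-handle tang 0.03774605727024763
time: 21.8
position: [0.3954, -0.5625, 0.2865]
tool_rot: [-0.114, 1.76, 0.147]
ft_force: [0.4, 0.7, -0.3]
grip_width: 0.498
21.8 [ 0.39544341 -0.56251909  0.28648852] [ 0.38449977  0.71474684 -0.34616212]
```

View pics/t20.png

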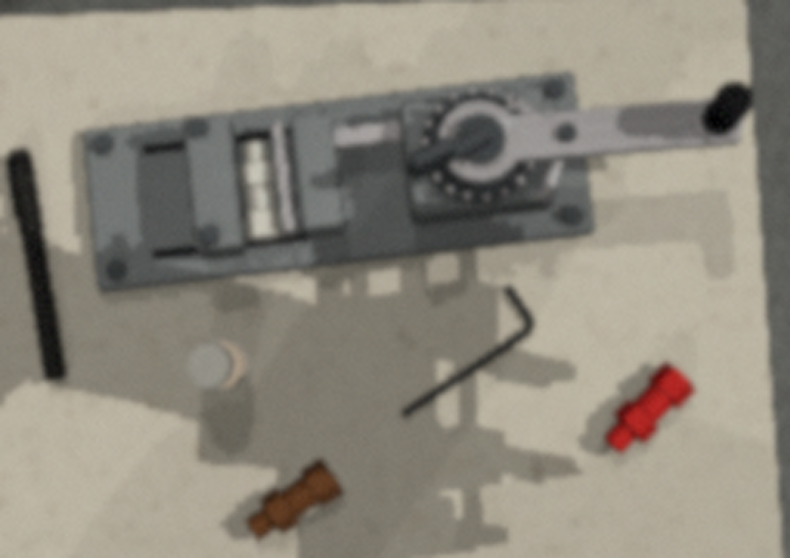

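View pics/side20.png

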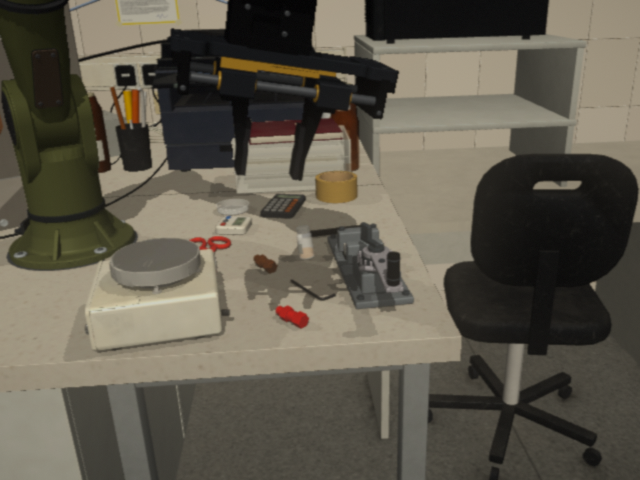

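Run:
```python
from h import *
a=cv2.imread("pics/top0.png");b=cv2.imread("pics/top20.png")
out=[]
for im in(a,b): out.append(cv2.resize(im[175:240,290:360],None,fx=5.5,fy=8,interpolation=cv2.INTER_CUBIC))
cv2.imwrite("pics/cmp.png",np.hstack(out))
# rectified profile along vice y at several cross offsets, plane z=.034
ax=np.array([-np.sin(yaw),np.cos(yaw)]);pr=np.array([ax[1],-ax[0]])
ys=np.arange(.055,.13,.0005);xs=np.arange(-.03,.031,.0005)
rs=[]
for im in(a,b):
    P=np.array([[proj("top",[*(sp+ax*y+pr*x),.036]) for y in ys] for x in xs],np.float32)
    r=cv2.remap(im,P[...,0],P[...,1],cv2.INTER_CUBIC);rs.append(cv2.resize(r,None,fx=5,fy=2.2))
cv2.imwrite("pics/rect.png",np.vstack(rs))
```

```text
Traceback (most recent call last):
  File "h.py", line 9, in proj
    K,R,t=cam(n);q=K@(R@np.asarray(p,float)+t);return q[:2]/q[2]
          ~~~^^^
  File "h.py", line 4, in cam
    m=ctrl.camera_model(n);R=cv2.Rodrigues(np.array(m['rvec']))[0];return np.array(m['K']),R,np.array(m['tvec']).ravel()
ValueError: time passes only in moves, steps and waits
```

Too many `camera_model` calls were made there. I'll cache the model.

```bash
sed -i 's/^def cam/import functools\n@functools.lru_cache\ndef cam/' h.py
python3 - <<'E'
from h import *
a=cv2.imread("pics/top0.png");b=cv2.imread("pics/top20.png")
ax=np.array([-np.sin(yaw),np.cos(yaw)]);pr=np.array([ax[1],-ax[0]])
ys=np.arange(.055,.135,.0005);xs=np.arange(-.03,.031,.0005)
rs=[]
P=np.array([[proj("top",[*(sp+ax*y+pr*x),.036]) for y in ys] for x in xs],np.float32)
for im in(a,b):
    r=cv2.remap(im,P[...,0],P[...,1],cv2.INTER_CUBIC);rs.append(cv2.resize(r,None,fx=4.8,fy=2.2))
cv2.imwrite("pics/rect.png",np.vstack(rs))
E
```

```text
(no output)
```

View pics/rect.png

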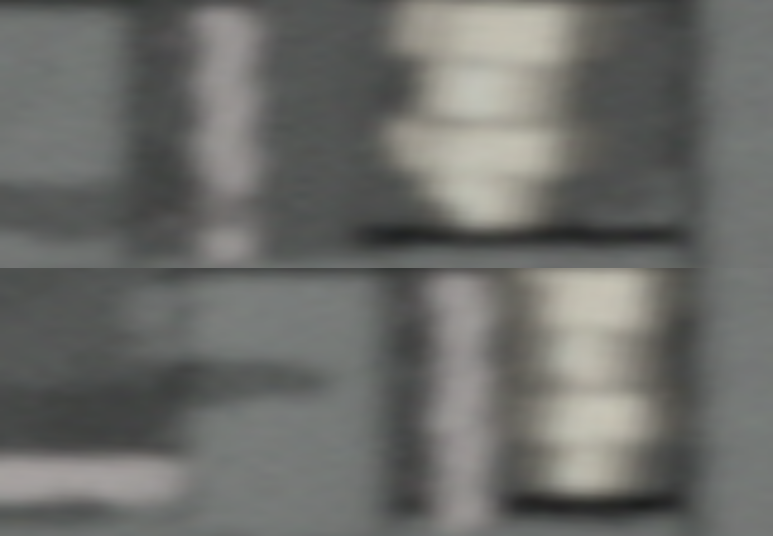

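The checks agree. The pad-to-jaw gap shrank by about 2 mm, which means roughly 3.6–4 N above free. The union sits against the stop, the lever is on the closing side, and the bystanders have not moved. Handing in.

```bash
python3 -c "
from bench import ctrl
print(ctrl.close_job())"
```

```text
the job is handed in; nothing more can be done
None
```

The union is clamped against the stop block, and I handed the job in at about 22 s. I flipped the reversing lever to the closing side, ran the jaw closed in four strokes by the upright grip, then let go and moved the arm clear.

**Lever:** at the end of its travel it swung the handle about 10 mm in the closing direction before I backed off. The handle read 0.1 rad of swing afterwards.

**Effort:** running free with the fingers loose round the grip took about 9.1 N, with single readings from 7.7 to 9.9 N. The last readings while the handle moved were 12.2 and 13.0 N. That puts the clamp about 3.6 N above free, inside the 3 to 4 N asked for.

**Spring pad:** the pictures show it compressed by 1.9 to 2.2 mm, which implies 3.6 to 4.2 N above free. This agrees with the force readings, but its upper end is just past 4 N.

**Final pictures:** the lever is on its other side and the union lies between pad and stop. The vial, hex key, marker and the red and brown fittings show no visible movement.

**What did not go cleanly:**
- **Tool tilt:** the tool tilted by up to roughly 10° during the strokes.
- **Vertical pull on the grip:** while I was still gripping it, the vertical force reached about 17 N. I loosened the fingers and pushed with them open from then on.
- **Backing off:** the grip still pressed on the finger with 4.7 N, which went away once the fingers opened.

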